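Lean the angle gauge on a broken test block to its set tab and hold it

ROBOT

A 6-joint arm with a two-finger parallel gripper is mounted at the origin on the work surface. World frame = base frame: x ahead of the robot, y to its left, z up, the work surface at z = 0. Lengths are in mm, angles in rad, forces in N, time in s.
With the tool pointing down it reaches from about 275 to 1000 mm from the base axis. Payload 8.4 kg.
Tool frame: the origin (TCP) lies at the very end of the fingers, on their centre line; the grasp point (between the pads) lies 19 mm behind it; z points along the fingers, x is the direction in which the jaws open and shut, and the axes are right-handed (so a half turn about z gives the same grasp; the last joint's range is limited). The gripper opens to 85 mm and grips with 20 to 120 N. Pads are 22 mm wide; open, the fingers measure 114 mm over their backs; the gripper's body (76 mm by 85 mm) begins 54 mm behind the grasp point. The pads swing forward as they close: fully open they stand 13 mm farther back than shut.
Start: joints at [-1.153, 0.353, 1.633, -0, 1.155, -0.002], TCP at [254.735, -570.735, 231.281] pointing down, gripper open.
Joint ranges: [-2.63, 2.63], [-0.92, 2.1], [0.06, 2.66], [-1.3, 4.44], [0, 2.69], [-3.02, 3.02]. Speed limits (rad/s): [2.22, 2.22, 2.79, 3.14, 3.14, 3.14].

INTERFACE

Orientations are given as [roll, pitch, yaw] about the fixed x, y, z axes, in that order (R = Rz(yaw) Ry(pitch) Rx(roll)).
In Python, from rig import r gives the robot as it stands. The module is installed in compiled form; this text tells all that it offers.
- The arm moves only by the tool apply_moves, never from a script. Its argument "targets" is a list that holds one entry, the list of rows, each a list of 7 numbers: the gripper's target within -1 to 1 (fully open at 1, half-way at 0, shut at -1), then the shift along the tool's x, y, z in cm, then the turn, a rotation vector about the tool's x, y, z in degrees. A call has 1 to 8 rows; each row is the pose to reach, as a shift and turn from the pose measured when the call began, along the tool's axes at that moment; what a row does not reach only later rows make up. A row lasts 1/10 s, in which the tool goes at most 50 mm and 8.59 degrees, less where a joint would pass 70% of its speed; a pose out of reach is approached as far as the arm can. A call with a gripper value outside its range is refused whole. The fingers move at their own pace and stop on an object; "newtons" is the grip in N (left out, the last holds). Time passes only in rows, so rows that repeat a pose let the fingers close. It gives the time, the measured TCP pose, the force and the opening at its end, in the units of the state.
- r.sense(): the state, without advancing time (a new reading comes with each control period).
- r.grab_frame(name): name is "side" or "top"; returns a dict with "pixels" (384x512x3 uint8, red, green, blue), "fov_y" (degrees; the focal length in pixels is half the picture's height over the tangent of half this angle, whatever the lens; pixels are square), "cx", "cy" (the principal point, pixels), "D" ([k1, k2, p1, p2, k3] as OpenCV has them; the pictures are not rectified), "R" (3x3) and "t" (3): a world point X has camera coordinates R X + t. Camera axes: x right, y down, z forward; pixel columns grow to the right and rows downward; lengths in mm; the calibration is good to about 2 mm. A picture is of the moment at which its call begins. There is no depth.
- r.sign_off(): hands the job in, once; it reports no verdict.
The state is a dict: "clock": time; "qpos": joint angles; "qvel": joint speeds; "joint_efforts": joint torques, N m; "eef_pos": TCP position; "tcp_rot": TCP orientation; "contact_force": force on the tool from outside, world axes, zero at the start; "wrist_torque": the same for the moment, N m; "opening": opening from 0.0 (shut) to 1.0 (fully open).
Only numpy, scipy, OpenCV 4.12 (cv2) and the standard library are available. Lean on these libraries where they do the work, as an engineer would, in place of code of your own. Each camera call takes 0.05 s, during which the arm holds its last target. There are 200 camera calls.

TASK

Pick up the angle gauge by its grip and set the middle of its foot bar across the ridge of the broken concrete block, squarely and about half-way along the ridge. Rock it sideways on the ridge until its freely swinging pointer comes to rest on the set tab, and finish while still holding it there, foot touching the ridge and pointer still, so that a colleague can scribe the line along the foot. Do not tip the gauge over, and leave the bottle, the sieve and the mug where they are.

Things in the scene. Friction and masses are not known exactly. Their poses are not given: they have to be found in the camera images.
- gauge: Upright angle gauge, loose, 0.35 to 0.55 kg. Origin: centre of its foot's underside; z up, x out of the dial face (away from the robot at the start, +-0.5 rad), y along the foot. Aluminium foot bar 64 (x) by 170 (y) by 12 mm high; white dial plate above it, x -8 to 0 mm, 150 mm wide, 12 to 160 mm high; black grip block on top.
- grip (a point): Centre of the gauge's black grip block, at x -4, y 0, z 180 mm in the gauge's frame. The block is 18 mm thick (gauge x), 44 mm wide (y) and 44 mm high (z 158 to 202 mm): pinch it across its 18 mm thickness, from above.
- pointer (a joint): Angle (rad) of the dark pendulum pointer about the gauge's x axis, at a pivot 146 mm above the foot's underside. It hangs free and settles plumb within about 1 s: 0 when the gauge stands level, -a when the gauge is rolled by +a about its own x axis. Positive: its tip is towards the gauge's +y side.
- tab (a joint): Angle (rad) of the set tab, a dark broad arrowhead pointing up from the foot of the dial, measured as for the pointer, between 0.12 and 0.38. It is stiff and stays as set; nothing need touch it. The pointer is on it when the two joint values are equal.
- pointer_tip (a point): Tip of the pointer, 98 mm from the pivot, 7 mm in front of the dial face.
- tab_tip (a point): Point of the set tab, also 98 mm from the pivot; the pointer tip meets this point when the pointer is on the tab.
- block: Broken concrete test block, fixed to the bench, 130 mm (x) by 120 mm (y). Origin: centre of its underside, z up. A rough rounded ridge (radius 12 mm) runs along its x axis over its middle, top 60 mm above the bench, 1.5 mm lower towards its ends; the flanks fall away at 37 degrees on the +y side and 44 degrees on the -y side.
- ridge (a point): Top of the ridge at the middle of the block, 60 mm above the bench.
- wash_bottle: Bystander: white plastic bottle, 64 mm across, about 170 mm tall; origin at the centre of its underside.
- sieve: Bystander: round open steel sieve pan, 100 mm across, 45 mm high; origin at the centre of its underside.
- tin_mug: Bystander: metal mug, 70 mm across, 75 mm high, with a handle; origin at the centre of its underside.

How it is judged:
By the outcome, as a careful person would: the job done as asked, in the order asked, and still so for the second after the job is handed in, while the arm keeps its last pose, push and grip.
It also fails if it takes over 51 s, if anything falls off the work surface, if the arm or the gripper's body presses on something with over 40 N, if the wrist force passes 120 N, or if a joint passes its speed limit or range.

## Working session

There is one attempt and no reset: what is moved stays moved. The work goes in short steps, Python scripts to look and compute and a tool call to move; the robot and the scene stay as the last step left them, time stands still between calls to the robot, and variables do not carry over. Pictures are saved under pics/ and viewed, about 8 in all and at most 12, crops included, and the job is handed in when it is done.

Besides the shell and the picture viewer there is one more tool, called as name(argument=value, ...), one argument or row to a line, values as JSON. apply_moves: Moves the arm, as the interface text tells. Its arguments: {"type":"object","properties":{"targets":{"type":"array"},"newtons":{"type":"number"}},"required":["targets"]}

```bash
mkdir -p pics
cat > h.py <<'E'
import numpy as np, cv2
from rig import r
def load(f):
    H,W=f["pixels"].shape[:2]; fl=H/2/np.tan(np.radians(f["fov_y"])/2)
    K=np.array([[fl,0,f["cx"]],[0,fl,f["cy"]],[0,0,1]]); return K,np.array(f["D"],float),np.array(f["R"]),np.array(f["t"],float)
def grab(name,out=None,crop=None,s=1):
    f=r.grab_frame(name); im=f["pixels"][:,:,::-1].copy(); np.savez(f"{name}.npz",**{k:np.array(v) for k,v in f.items()})
    if out:
        c=im if crop is None else im[crop[1]:crop[3],crop[0]:crop[2]]
        cv2.imwrite(f"pics/{out}",cv2.resize(c,None,fx=s,fy=s,interpolation=cv2.INTER_CUBIC))
    return f,im
def ray(f,uv):
    K,D,R,t=load(f); p=cv2.undistortPoints(np.array([[uv]],float),K,D)[0,0]
    return -R.T@t, R.T@np.array([p[0],p[1],1.])
def plane(f,uv,z):
    o,d=ray(f,uv); return o+d*(z-o[2])/d[2]
def tri(f1,u1,f2,u2):
    o1,d1=ray(f1,u1);o2,d2=ray(f2,u2)
    s=np.linalg.lstsq(np.c_[d1,-d2],o2-o1,rcond=None)[0]; a,b=o1+s[0]*d1,o2+s[1]*d2
    return (a+b)/2,np.linalg.norm(a-b)
def proj(f,X):
    K,D,R,t=load(f); return cv2.projectPoints(np.array(X,float).reshape(-1,1,3),cv2.Rodrigues(R)[0],t,K,D)[0][:,0]
E
python3 - <<'E'
from h import *
for n in("side","top"):
    f,im=grab(n,n+"0.png",None,1.5); K,D,R,t=load(f); print(n,K[0,0],D,(-R.T@t).round(),R[2].round(3))
print(r.sense())
E
```

```text
side 346.4703481251677 [-0.04778528  0.          0.          0.          0.        ] [ 21. 816. 883.] [ 0.399 -0.673 -0.623]
top 480.78798185951507 [-0.09642354  0.          0.          0.          0.        ] [ 192.  -10. 1514.] [ 0.201  0.012 -0.979]
{'clock': 0.1, 'qpos': array([-1.15341095e+00,  3.53584780e-01,  1.63409272e+00, -4.54116255e-06,
        1.15520156e+00, -2.41567257e-03]), 'qvel': array([ 0.00029722, -0.00024224, -0.0010536 , -0.00014707,  0.00044042,
        0.00148546]), 'joint_efforts': array([ 6.23506367e-04, -6.06359053e+01, -3.42819285e+01,  2.41806617e-05,
        3.98394870e-03,  2.02529100e-05]), 'eef_pos': array([ 254.54488435, -570.32630172,  230.61897604]), 'tcp_rot': array([ 3.14159161e+00,  1.28641051e-03, -1.15099345e+00]), 'contact_force': array([ 0.61584363, -0.02396485,  0.54198488]), 'wrist_torque': array([-0.03558365,  0.00097047, -0.02226794]), 'opening': 1.0016455643218072}
```

View pics/side0.png

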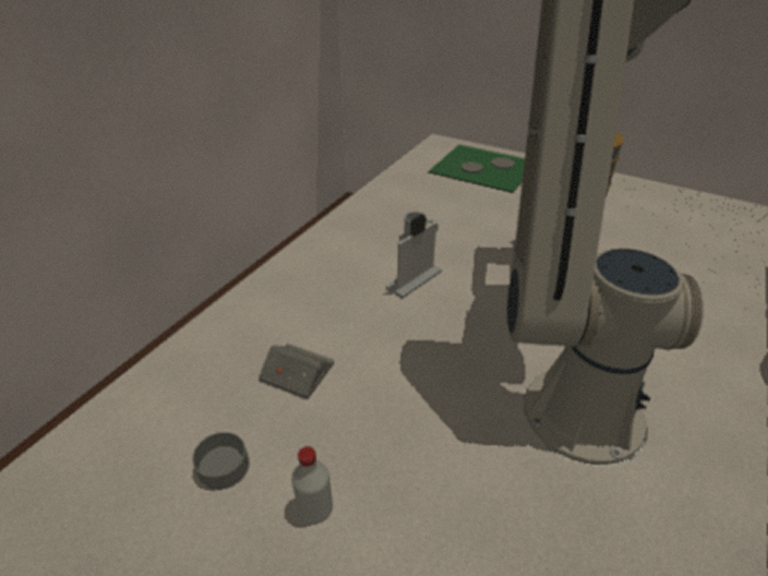

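View pics/top0.png

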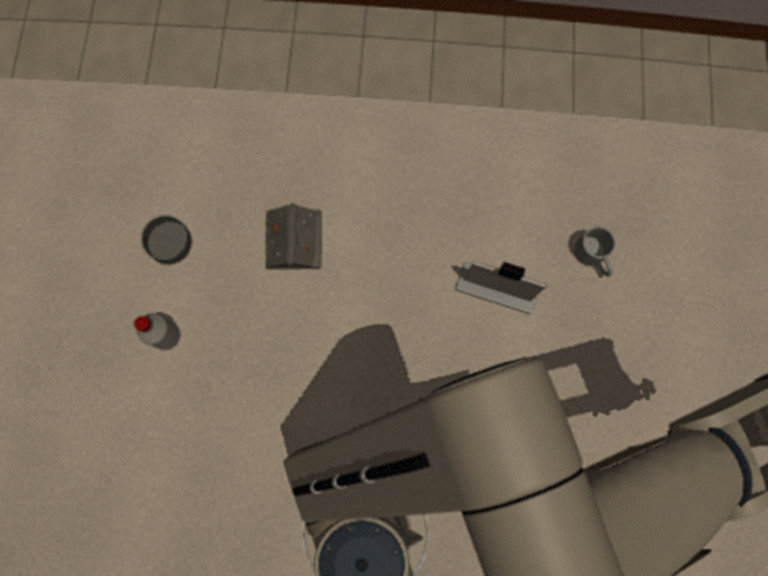

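Top view (zoomed pixels): the gauge is at (500,285) with its grip at (512,270). The block is at (293,237) with its ridge running nearly along world x. The bystanders are the sieve (166,240), bottle (150,328) and mug (597,247). The dial faces away from both cameras. Next I'll take enlarged crops to measure from.

Run:
```python
from h import *
f=dict(np.load("top.npz")); im=f["pixels"][:,:,::-1]
a=cv2.resize(im[128:192,165:229],None,fx=6,fy=6,interpolation=cv2.INTER_CUBIC)
b=cv2.resize(im[160:224,300:366],None,fx=6,fy=6,interpolation=cv2.INTER_CUBIC)
c=np.hstack([a,b]); c=cv2.convertScaleAbs(c,alpha=1.7); cv2.imwrite("pics/crop1.png",c)
g=im.astype(int).max(2)
m=((g<35)).astype(np.uint8); m[:, :300]=0; m[:,366:]=0; m[:160]=0; m[200:]=0
n,l,st,ce=cv2.connectedComponentsWithStats(m)
for i in range(1,n):
    if st[i,4]>15: print(st[i],ce[i],plane(f,ce[i],202), plane(f,ce[i],180))
```

```text
[332 176  17  11 130] [340.39230769 181.07692308] [ 516.21901509 -235.74677407  202.        ] [ 521.64926002 -239.53082863  180.        ]
```

View pics/crop1.png

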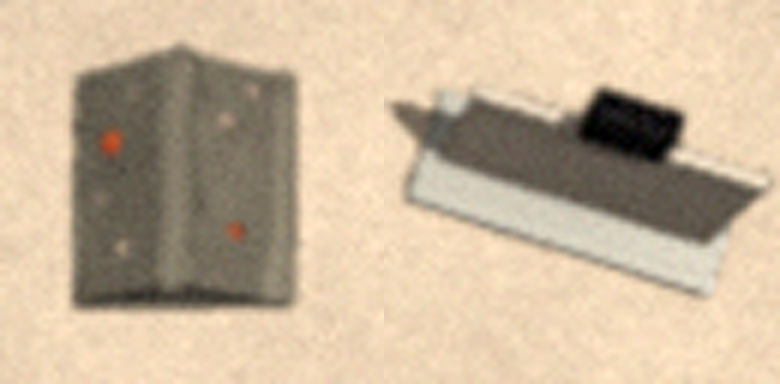

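Run:
```python
from h import *
f=dict(np.load("top.npz")); s=dict(np.load("side.npz"))
A=plane(f,(195,135.7),58.5);B=plane(f,(194.5,176),58.5)
print("ridge",A,B,(A+B)/2,np.linalg.norm(A-B),np.arctan2(*(A-B)[1::-1]))
for p in[(77,75),(77,303),(295,303),(293,75)]: print("blk",plane(f,(165+p[0]/6,128+p[1]/6),10).round(1))
C=plane(f,(304,193),10);Dd=plane(f,(354.3,209.5),10);d=C-Dd
print("foot near",C,Dd,np.linalg.norm(d)); y=d/np.linalg.norm(d); x=np.array([y[1],-y[0],0]); print("yaw",np.arctan2(x[1],x[0]),"origin",(C+Dd)/2+32*x,"grip",(C+Dd)/2+28*x)
g=s["pixels"].astype(int).max(2); m=(g<35).astype(np.uint8); m[:,:265]=0;m[:,295:]=0;m[:135]=0;m[165:]=0
n,l,st,ce=cv2.connectedComponentsWithStats(m)
for i in range(1,n):
    if st[i,4]>8: print(st[i],ce[i],tri(f,(340.4,181.1),s,ce[i]))
```

```text
ridge [664.48300549 206.15941849  58.5       ] [533.24207494 194.36992366  58.5       ] [598.86254022 200.26467107  58.5       ] 131.76939720229646 0.08959045997343013
blk [659.7 268.   10. ]
blk [532.3 254.   10. ]
blk [541.1 137.2  10. ]
blk [668.4 150.1  10. ]
foot near [ 515.4949346  -153.55533177   10.        ] [ 474.06213722 -316.90363066   10.        ] 168.521047498589
yaw -0.24840812791354788 origin [ 525.79629685 -243.09704159   10.        ] grip [ 521.91907673 -242.11359654   10.        ]
[274 144   9  13  75] [278.14666667 149.86666667] (array([ 520.74357181, -239.59489836,  180.86871084]), np.float64(1.2854001198461364))
```

```bash
cat >> h.py <<'E'
from scipy.spatial.transform import Rotation as Ro
def pose(): s=r.sense(); return s, np.array(s["eef_pos"]), Ro.from_euler("xyz",s["tcp_rot"])
def go(pos,yaw,tilt=0.,deep=True):
    # tool down at yaw, then tilted by 'tilt' about its own x; prints the move in tool axes
    s,p,R=pose(); T=Ro.from_euler("xyz",[np.pi,0,yaw])*Ro.from_rotvec([tilt,0,0])
    print("t",round(s["clock"],2),"q",np.round(s["qpos"],2),"p",p.round(1),np.round(s["tcp_rot"],3),"F",np.round(s["contact_force"],1),"op",round(s["opening"],3))
    print("shift cm",(R.inv().apply(np.array(pos)-p)/10).round(2),"turn deg",np.degrees((R.inv()*T).as_rotvec()).round(2))
E
python3 - <<'E'
from h import *
go([521,-240.5,290],-2.25); go([521,-240.5,290],2.89)
E
```

```text
t 0.1 q [-1.15  0.35  1.63 -0.    1.16 -0.  ] p [ 254.5 -570.3  230.6] [ 3.142e+00  1.000e-03 -1.151e+00] F [ 0.6 -0.   0.5] op 1.002
shift cm [-19.27 -37.77  -5.91] turn deg [4.000e-02 7.000e-02 6.297e+01]
t 0.1 q [-1.15  0.35  1.63 -0.    1.16 -0.  ] p [ 254.5 -570.3  230.6] [ 3.142e+00  1.000e-03 -1.151e+00] F [ 0.6 -0.   0.5] op 1.002
shift cm [-19.27 -37.77  -5.91] turn deg [8.0000e-02 4.0000e-02 1.2847e+02]
```

apply_moves(
  targets=[
    [[1, -2.4, -4.7, -2.5, 0, 0, 8], [1, -4.8, -9.4, -4, 0, 0, 16], [1, -7.2, -14.1, -6, 0, 0, 24], [1, -9.6, -18.9, -6, 0, 0, 32], [1, -12, -23.6, -6, 0, 0, 40], [1, -14.4, -28.3, -6, 0, 0, 48], [1, -16.9, -33, -6, 0, 0, 56], [1, -19.3, -37.8, -6, 0, 0, 64]],
  ],
)

```text
clock: 0.9
eef_pos: [491.0, -277.0, 290.6]
tcp_rot: [3.14, 0.0, -2.26]
contact_force: [0.4, -0.5, 0.5]
opening: 1.001
```

Run:
```python
from h import *
go([521,-240.5,260],2.89)
```

```text
t 0.9 q [-0.52  0.21  1.7   0.    1.24  1.74] p [ 491.  -277.   290.6] [ 3.14  0.   -2.26] F [ 0.4 -0.5  0.5] op 1.001
shift cm [-4.73  0.01  3.07] turn deg [ 8.00e-02 -2.00e-02  6.49e+01]
```

apply_moves(
  targets=[
    [[1, -4.7, 0, 0, 0, 0, 8], [1, -4.7, 0, 0.5, 0, 0, 16], [1, -4.7, 0, 1, 0, 0, 24], [1, -4.7, 0, 1.5, 0, 0, 32], [1, -4.7, 0, 2, 0, 0, 40], [1, -4.7, 0, 2.5, 0, 0, 48], [1, -4.7, 0, 3, 0, 0, 56], [1, -4.7, 0, 3, 0, 0, 64]],
  ],
)

```text
clock: 1.7
eef_pos: [520.2, -240.4, 259.5]
tcp_rot: [3.14, -0.003, 2.9]
contact_force: [0.1, 0.0, 1.2]
opening: 1.0
```

Run:
```python
from h import *
go([521,-240.5,163],2.89)
f,im=grab("side","s2.png",(220,90,340,210),5)
print(proj(f,[[521,-240.5,202],[521,-240.5,250]]))
```

```text
t 1.7 q [-0.44  0.25  1.71  0.    1.18  2.95] p [ 520.2 -240.4  259.5] [ 3.14e+00 -3.00e-03  2.90e+00] F [0.1 0.  1.2] op 1.0
shift cm [-0.11 -0.    9.65] turn deg [ 0.08 -0.17  0.58]
[[278.25024231 144.97803311]
 [278.76027162 133.89800676]]
```

View pics/s2.png

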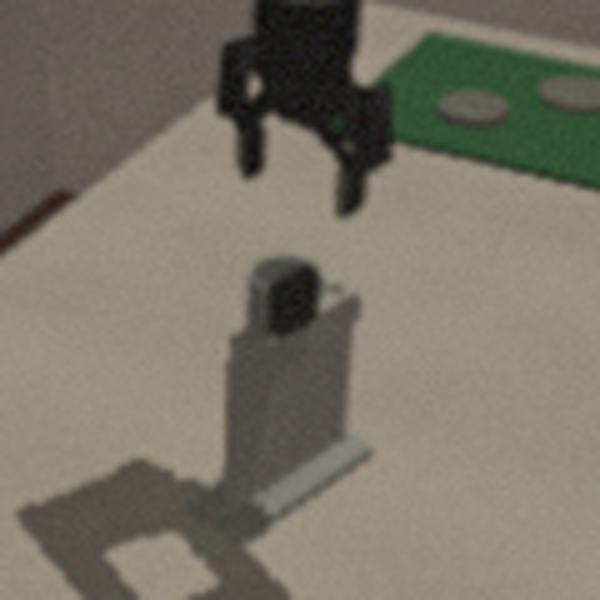

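The jaws (tips at crop (250,170) and (348,210)) straddle the grip block at (288,295). I'll descend and close on it.

apply_moves(
  targets=[
    [[1, -0.1, 0, 2, 0, 0, 0], [1, -0.1, 0, 4, 0, 0, 0.5], [1, -0.1, 0, 6, 0, 0, 0.5], [1, -0.1, 0, 8, 0, 0, 0.5], [1, -0.1, 0, 9.2, 0, 0, 0.5], [1, -0.1, 0, 9.6, 0, 0, 0.5], [0, -0.1, 0, 9.6, 0, 0, 0.5], [-1, -0.1, 0, 9.6, 0, 0, 0.5]],
  ],
  newtons=90,
)

```text
clock: 2.55
eef_pos: [521.7, -240.8, 164.7]
tcp_rot: [3.141, -0.001, 2.883]
contact_force: [-0.7, 0.6, -0.5]
opening: 0.69
```

apply_moves(
  targets=[
    [[-1, 0, 0, 0, 0, 0, 0], [-1, 0, 0, 0, 0, 0, 0], [-1, 0, 0, 0, 0, 0, 0], [-1, 0, 0, 0, 0, 0, 0], [-1, 0, 0, 0, 0, 0, 0], [-1, 0, 0, 0, 0, 0, 0]],
  ],
)

```text
clock: 3.15
eef_pos: [521.9, -241.0, 165.4]
tcp_rot: [3.141, -0.001, 2.883]
contact_force: [-2.3, 1.1, 6.3]
opening: 0.198
```

Run:
```python
from h import *
go([521,-240.5,240],2.89); go([430,300,480],-0.9)
```

```text
t 3.15 q [-0.44  0.35  1.8   0.    0.99  2.96] p [ 521.9 -241.   165.4] [ 3.141e+00 -1.000e-03  2.883e+00] F [-2.3  1.1  6.3] op 0.198
shift cm [ 0.1   0.03 -7.46] turn deg [ 0.05 -0.03 -0.37]
t 3.15 q [-0.44  0.35  1.8   0.    0.99  2.96] p [ 521.9 -241.   165.4] [ 3.141e+00 -1.000e-03  2.883e+00] F [-2.3  1.1  6.3] op 0.198
shift cm [ 22.71  49.98 -31.4 ] turn deg [ 6.0000e-02  5.0000e-02 -1.4322e+02]
```

apply_moves(
  targets=[
    [[-1, 0, 0, -0.5, 0, 0, 0], [-1, 0, 0, -1.5, 0, 0, 0], [-1, 0, 0, -3.5, 0, 0, 0], [-1, 0, 0, -6.5, 0, 0, 0], [-1, 0, 0, -10, 0, 0, -4], [-1, 0.5, 1, -13.5, 0, 0, -10], [-1, 1.5, 3, -17, 0, 0, -17], [-1, 3, 6, -20.5, 0, 0, -24]],
  ],
)

```text
clock: 3.95
eef_pos: [507.8, -175.6, 372.0]
tcp_rot: [3.141, -0.0, -2.977]
contact_force: [0.6, 0.9, -5.7]
opening: 0.198
```

Run:
```python
from h import *
go([430,300,480],-0.9)
```

```text
t 3.95 q [-0.34  0.11  1.64  0.    1.4   2.64] p [ 507.8 -175.6  372. ] [ 3.141 -0.    -2.977] F [ 0.6  0.9 -5.7] op 0.198
shift cm [ -0.09  48.2  -10.77] turn deg [ 5.0000e-02  3.0000e-02 -1.1903e+02]
```

apply_moves(
  targets=[
    [[-1, 0, 3, -1, 0, 0, -7], [-1, 0, 6, -3, 0, 0, -14], [-1, 0, 9, -5, 0, 0, -21], [-1, 0, 12.5, -7, 0, 0, -28], [-1, 0, 16, -9, 0, 0, -35], [-1, 0, 19.5, -10.8, 0, 0, -42], [-1, 0, 23, -10.8, 0, 0, -49], [-1, 0, 26, -10.8, 0, 0, -56]],
  ],
)

```text
clock: 4.75
eef_pos: [464.6, 82.4, 481.2]
tcp_rot: [-3.142, 0.001, -1.995]
contact_force: [0.2, -0.2, -6.0]
opening: 0.197
```

Run:
```python
from h import *
go([430,300,480],-0.9)
```

```text
t 4.75 q [ 0.17 -0.04  1.57  0.    1.61  2.17] p [464.6  82.4 481.2] [-3.142e+00  1.000e-03 -1.995e+00] F [ 0.2 -0.2 -6. ] op 0.197
shift cm [-18.41  12.1    0.14] turn deg [-4.000e-02  7.000e-02 -6.272e+01]
```

apply_moves(
  targets=[
    [[-1, -2.5, 1.6, 0, 0, 0, -8], [-1, -5.5, 3.6, 0, 0, 0, -16], [-1, -9, 6, 0, 0, 0, -25], [-1, -12, 8, 0, 0, 0, -33], [-1, -15, 10, 0, 0, 0, -41], [-1, -17, 11.3, 0, 0, 0, -49], [-1, -18, 12, 0, 0, 0, -56], [-1, -18.4, 12.1, 0, 0, 0, -63]],
  ],
)

```text
clock: 5.55
eef_pos: [428.9, 301.1, 481.3]
tcp_rot: [-3.141, 0.001, -0.888]
contact_force: [0.5, 0.1, -5.5]
opening: 0.196
```

apply_moves(
  targets=[
    [[-1, 0, 0, 0, 0, 0, 0], [-1, 0, 0, 0, 0, 0, 0], [-1, 0, 0, 0, 0, 0, 0], [-1, 0, 0, 0, 0, 0, 0], [-1, 0, 0, 0, 0, 0, 0], [-1, 0, 0, 0, 0, 0, 0], [-1, 0, 0, 0, 0, 0, 0], [-1, 0, 0, 0, 0, 0, 0]],
  ],
)

```text
clock: 6.35
eef_pos: [429.0, 301.1, 481.3]
tcp_rot: [-3.141, 0.001, -0.888]
contact_force: [0.1, 0.3, -5.3]
opening: 0.197
```

Run:
```python
from h import *
go([430,300,480],-0.9)
s,p,R=pose(); f,im=grab("side")
u=proj(f,[p,p-[0,0,165]]); print(u)
c=u.mean(0).astype(int); 
# dial-plane rectification: gauge y, z axes from tool pose (tool x=-gx)
tx=R.apply([1,0,0]); gx=-tx; gz=-R.apply([0,0,1]); gy=np.cross(gz,gx)
O=p-165.4*gz; P=O+gx*(9+2)  # face plane: grip centre x=-4 -> origin is +4
P=O+gx*(4+7)
S=5; q=[(-80,0),(80,0),(80,165),(-80,165)]
src=proj(f,[P+a*gy+b*gz for a,b in q]).astype(np.float32)
# seen from the front, +y is on the right (x towards viewer, z up)
dst=np.float32([((a+80)*3.5,(165-b)*3.5) for a,b in q])
Hm=cv2.getPerspectiveTransform(src,dst); w=cv2.warpPerspective(im,Hm,(560,578),flags=cv2.INTER_CUBIC)
cv2.imwrite("pics/dial1.png",cv2.convertScaleAbs(w,alpha=1.4)); np.save("w.npy",w)
```

```text
t 6.35 q [0.61 0.05 1.48 0.   1.61 1.5 ] p [429.  301.1 481.3] [-3.141e+00  1.000e-03 -8.880e-01] F [ 0.1  0.3 -5.3] op 0.197
shift cm [ 0.15 -0.01  0.13] turn deg [-0.01  0.07  0.67]
[[209.98536977 153.9452709 ]
 [215.36892376 210.68221439]]
```

View pics/dial1.png

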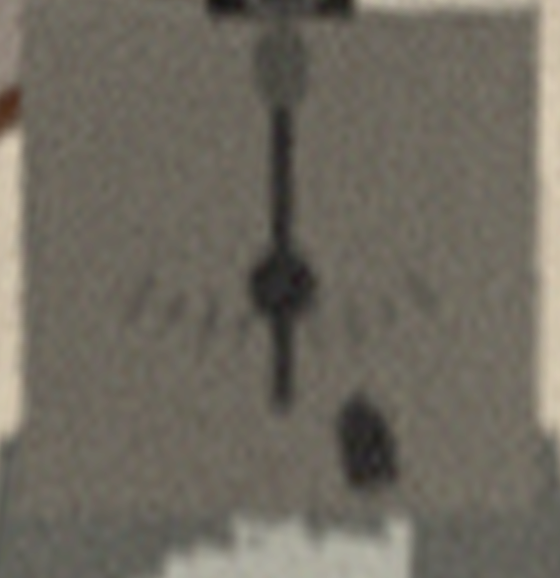

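The rectified dial shows the pointer hanging plumb, from its pivot at (281,66) to its tip at (282,410). The tab tip is at (357,392), on the gauge's +y side, so the tab is about 0.23 rad. I'll refine that with masks.

Run:
```python
from h import *
w=np.load("w.npy").max(2).astype(float); m=(w<38).astype(np.uint8)
def ax(r0,r1,c0,c1):
    ys,xs=np.nonzero(m[r0:r1,c0:c1]); ys=ys+r0; xs=xs+c0
    if len(xs)<10: print("few"); return
    v=cv2.fitLine(np.c_[xs,ys].astype(np.float32),cv2.DIST_L2,0,.01,.01).ravel(); print(len(xs),xs.mean(),ys.mean(),"ymin",ys.min(),xs[ys<ys.min()+4].mean(),"ymax",ys.max(),"axis",np.arctan(v[0]/v[1])); return xs.mean(),ys.mean()
ax(110,250,255,310); a=ax(110,420,255,310); b=ax(370,500,320,420)
for c in(280,281,282): print(np.arctan((b[0]-c)/(b[1]-66.5)))
go([603,200.7,300],0.098)
```

```text
1315 280.8631178707224 179.17034220532318 ymin 111 280.5 ymax 249 axis -0.004905657
4647 281.062621045836 264.05250699375944 ymin 111 280.5 ymax 392 axis 0.0019533196
2248 364.835409252669 444.2944839857651 ymin 407 357.4375 ymax 479 axis 0.18696532
0.22089026225724237
0.2183689631637404
0.21584483960699044
t 6.4 q [0.61 0.05 1.48 0.   1.61 1.5 ] p [429.  301.1 481.3] [-3.141e+00  1.000e-03 -8.880e-01] F [-0.2  0.  -4.8] op 0.195
shift cm [18.79 -7.17 18.11] turn deg [-5.000e-02  5.000e-02 -5.651e+01]
```

apply_moves(
  targets=[
    [[-1, 2, -0.8, 1, 0, 0, -6], [-1, 4.5, -1.7, 3, 0, 0, -13], [-1, 7.5, -2.9, 6, 0, 0, -20], [-1, 10.5, -4, 9, 0, 0, -27], [-1, 13.5, -5.2, 12, 0, 0, -34], [-1, 16, -6.1, 14.5, 0, 0, -41], [-1, 18, -6.9, 16.5, 0, 0, -49], [-1, 18.8, -7.2, 17.5, 0, 0, -56.5]],
  ],
)

```text
clock: 7.2
eef_pos: [604.2, 199.3, 303.3]
tcp_rot: [3.142, 0.003, 0.102]
contact_force: [-1.0, 0.6, -6.2]
opening: 0.197
```

apply_moves(
  targets=[
    [[-1, 0, 0, 0, 0, 0, 0], [-1, 0, 0, 0, 0, 0, 0], [-1, 0, 0, 0, 0, 0, 0]],
  ],
)

```text
clock: 7.5
eef_pos: [604.1, 199.8, 304.2]
tcp_rot: [-3.141, 0.002, 0.099]
contact_force: [0.3, 0.3, -5.6]
opening: 0.196
```

Run:
```python
from h import *
go([603,200.7,240],0.098)
f,im=grab("top"); a=im[120:200,150:250]; g,_=None,None
s,jm=grab("side"); b=jm[170:280,140:250]
out=np.hstack([cv2.resize(a,(480,384),interpolation=cv2.INTER_CUBIC),cv2.resize(b,(384,384),interpolation=cv2.INTER_CUBIC)])[:, :]
cv2.imwrite("pics/c3.png",cv2.convertScaleAbs(cv2.resize(out,(800,356)),alpha=1.6))
```

```text
t 7.5 q [0.32 0.31 1.52 0.   1.3  0.22] p [604.1 199.8 304.2] [-3.141e+00  2.000e-03  9.900e-02] F [ 0.3  0.3 -5.6] op 0.196
shift cm [-0.09 -0.1   6.42] turn deg [-0.02  0.12  0.08]
```

View pics/c3.png

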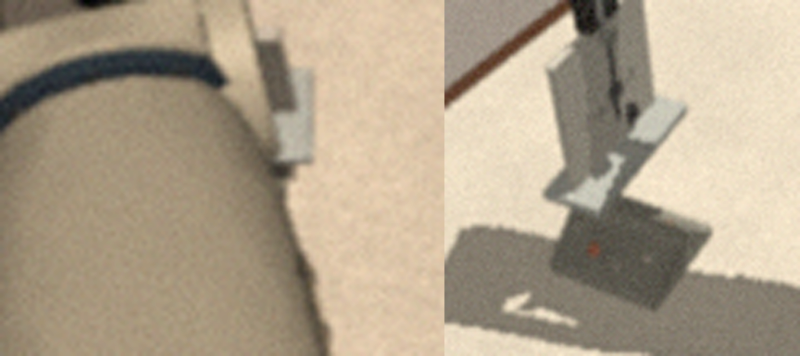

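The arm hides the top view. The side view shows the gauge level over the block, its dial visible and its foot across the ridge. I'll lower it to about 10 mm above, then settle gently.

apply_moves(
  targets=[
    [[-1, 0, 0, 1, 0, 0, 0], [-1, -0.1, -0.1, 2.5, 0, 0, 0], [-1, -0.1, -0.1, 4, 0, 0, 0], [-1, -0.1, -0.1, 5.5, 0, 0, 0], [-1, -0.1, -0.1, 6.5, 0, 0, 0], [-1, -0.1, -0.1, 7, 0, 0, 0], [-1, -0.1, -0.1, 7, 0, 0, 0], [-1, -0.1, -0.1, 7, 0, 0, 0]],
  ],
)

```text
clock: 8.4
eef_pos: [603.3, 200.9, 234.8]
tcp_rot: [-3.141, 0.001, 0.101]
contact_force: [1.1, -0.4, -4.8]
opening: 0.201
```

apply_moves(
  targets=[
    [[-1, 0, 0, 0.2, 0, 0, 0], [-1, 0, 0, 0.4, 0, 0, 0], [-1, 0, 0, 0.5, 0, 0, 0], [-1, 0, 0, 0.6, 0, 0, 0], [-1, 0, 0, 0.6, 0, 0, 0]],
  ],
)

```text
clock: 8.9
eef_pos: [603.2, 200.9, 228.7]
tcp_rot: [-3.141, 0.001, 0.101]
contact_force: [0.5, 0.3, -5.4]
opening: 0.201
```

Run:
```python
from h import *
go([603,200.7,225.4],0.098)
```

```text
t 8.9 q [0.32 0.37 1.61 0.   1.16 0.22] p [603.2 200.9 228.7] [-3.141e+00  1.000e-03  1.010e-01] F [ 0.5  0.3 -5.4] op 0.201
shift cm [-0.02  0.02  0.33] turn deg [-0.03  0.06  0.16]
```

apply_moves(
  targets=[
    [[-1, 0, 0, 0.1, 0, 0, 0], [-1, 0, 0, 0.2, 0, 0, 0], [-1, 0, 0, 0.3, 0, 0, 0], [-1, 0, 0, 0.3, 0, 0, 0], [-1, 0, 0, 0.3, 0, 0, 0]],
  ],
)

```text
clock: 9.4
eef_pos: [603.2, 200.9, 225.7]
tcp_rot: [-3.141, 0.001, 0.101]
contact_force: [0.7, -0.5, -5.2]
opening: 0.195
```

Run:
```python
from h import *
go([603,200.7,225.4],0.098)
s,p,R=pose(); gx=-R.apply([1,0,0]); gz=-R.apply([0,0,1]); gy=np.cross(gz,gx); O=p+4*gx-165.4*gz
print(O)
f,im=grab("side"); x0,y0,k=150,180,8
a=cv2.resize(im[y0:y0+75,x0:x0+95],None,fx=k,fy=k,interpolation=cv2.INTER_CUBIC); a=cv2.convertScaleAbs(a,alpha=1.6)
def P(X,c):
    for u in proj(f,X): cv2.circle(a,tuple(int(v) for v in ((u[0]-x0+.5)*k,(u[1]-y0+.5)*k)),3,c,-1)
P([O+sx*32*gx+sy*85*gy for sx in(1,-1) for sy in(1,-1)],(0,0,255)); 
rd=np.array([np.cos(.098),np.sin(.098),0]); P([np.array([599,200.3,58.5])+q*rd for q in(-65,65)],(255,0,0)); 
cv2.imwrite("pics/c4.png",a)
```

```text
t 9.4 q [0.32 0.38 1.61 0.   1.15 0.22] p [603.2 200.9 225.7] [-3.141e+00  1.000e-03  1.010e-01] F [ 0.7 -0.5 -5.2] op 0.195
shift cm [-0.02  0.01  0.03] turn deg [-0.03  0.06  0.16]
[599.04744857 200.51988448  60.26515372]
```

View pics/c4.png

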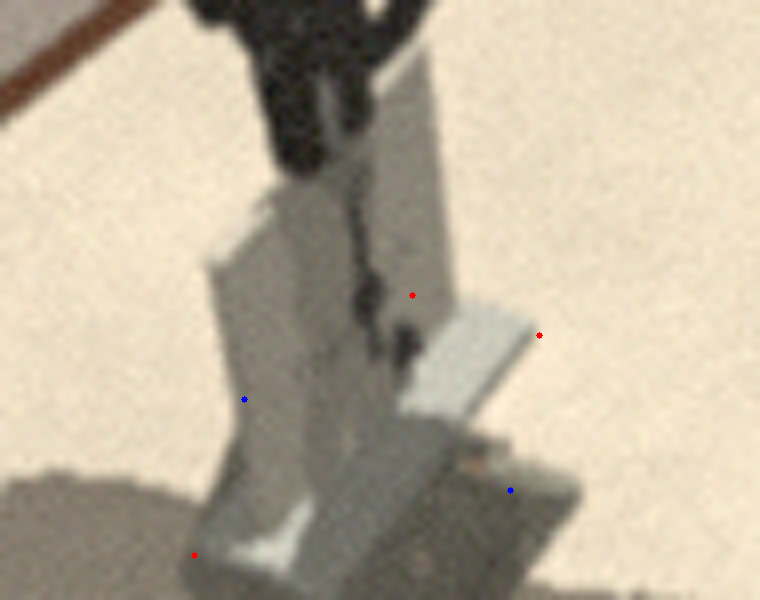

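The pointer and tab are visible, at crop (375,355) and (405,335). The gauge isn't touching yet, since the force is unchanged. My projected near ridge end, the blue dot at (510,490), looks slightly off the crest, so I'll check it on the unobstructed first side picture.

Run:
```python
from h import *
f=dict(np.load("side.npz")); x0,y0,k=165,220,12
im=cv2.resize(cv2.imread("pics/side0.png"),(512,384),interpolation=cv2.INTER_AREA)
a=cv2.resize(im[y0:y0+50,x0:x0+64],None,fx=k,fy=k,interpolation=cv2.INTER_CUBIC); a=cv2.convertScaleAbs(a,alpha=2)
rd=np.array([np.cos(.098),np.sin(.098),0]);yd=np.array([-rd[1],rd[0],0]);B=np.array([599,200.3,0])
for X,c in[((-65,0,58.5),(255,0,0)),((65,0,58.5),(255,0,0)),((-65,60,17.8),(0,255,0)),((65,60,17.8),(0,255,0)),((-65,-60,6.6),(0,0,255)),((-65,60,0),(0,255,255))]:
    u=proj(f,[B+X[0]*rd+X[1]*yd+[0,0,X[2]]])[0]; cv2.circle(a,tuple(int(v) for v in ((u[0]-x0+.5)*k,(u[1]-y0+.5)*k)),4,c,-1)
cv2.imwrite("pics/c5.png",a)
```

```text
(no output)
```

View pics/c5.png

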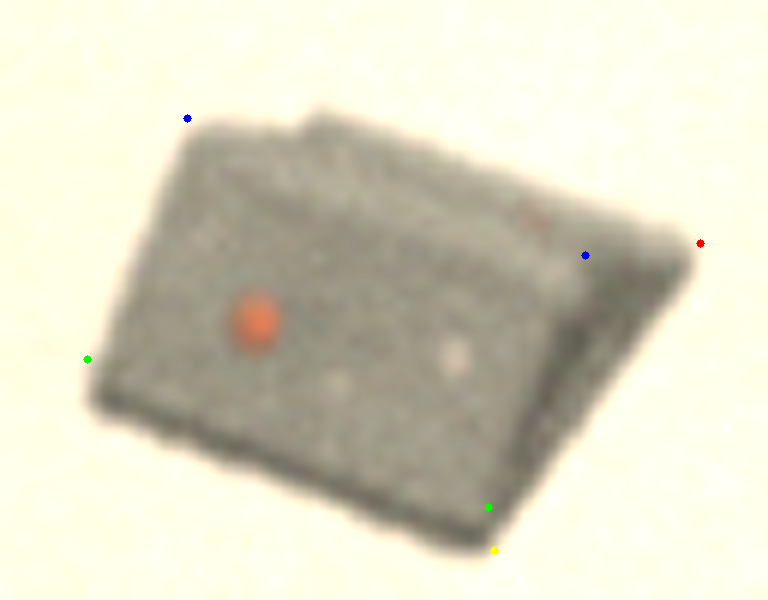

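The projected block model fits the picture within about 1 px (crest ends at (187,118) and (585,255)), so the ridge estimate stands. I'll lower the last bit to contact.

apply_moves(
  targets=[
    [[-1, 0, 0, 0.1, 0, 0, 0], [-1, 0, 0, 0.1, 0, 0, 0], [-1, 0, 0, 0.1, 0, 0, 0]],
  ],
)

```text
clock: 9.75
eef_pos: [603.5, 201.0, 225.3]
tcp_rot: [-3.141, 0.0, 0.101]
contact_force: [-0.4, 0.2, 2.2]
opening: 0.203
```

apply_moves(
  targets=[
    [[-1, 0, 0, 0.1, 0, 0, 0], [-1, 0, 0, 0.1, 0, 0, 0], [-1, 0, 0, 0.1, 0, 0, 0]],
  ],
)

```text
clock: 10.05
eef_pos: [603.7, 201.1, 225.3]
tcp_rot: [-3.141, -0.001, 0.101]
contact_force: [-1.9, -0.8, 5.5]
opening: 0.201
```

apply_moves(
  targets=[
    [[-1, 0, 0, 0.05, 0, 0, 0], [-1, 0, 0, 0.05, 0, 0, 0], [-1, 0, 0, 0.05, 0, 0, 0]],
  ],
)

```text
clock: 10.35
eef_pos: [603.7, 201.1, 225.3]
tcp_rot: [-3.141, -0.001, 0.101]
contact_force: [-2.5, -0.4, 5.2]
opening: 0.202
```

Contact came at the expected height: the ridge load is about 10 N at TCP z 225.3. Now I'll rock about the ridge, keeping the foot's middle on it.

apply_moves(
  targets=[
    [[-1, 0, 0.46, 0.05, 1.5, 0, 0], [-1, 0, 0.93, 0.07, 3, 0, 0], [-1, 0, 1.39, 0.1, 4.5, 0, 0], [-1, 0, 1.85, 0.14, 6, 0, 0], [-1, 0, 2.31, 0.2, 7.5, 0, 0], [-1, 0, 2.77, 0.26, 9, 0, 0], [-1, 0, 3.23, 0.34, 10.5, 0, 0], [-1, 0, 3.53, 0.4, 11.5, 0, 0]],
  ],
)

```text
clock: 11.15
eef_pos: [607.3, 166.0, 221.2]
tcp_rot: [-2.938, -0.001, 0.1]
contact_force: [-1.0, 2.0, -0.9]
opening: 0.201
```

Run:
```python
from h import *
s,p,R=pose(); gx=-R.apply([1,0,0]); gz=-R.apply([0,0,1]); O=p+4*gx-165.3*gz
print(s["clock"],O,"tilt",np.arcsin(-gz[1]),np.arccos(gz[2]),s["contact_force"],s["opening"],s["wrist_torque"]); C=O-12*gz; print(C)
```

```text
11.15 [600.09920685 198.92067678  59.31630466] tilt 0.20271880739417258 0.20367631617503815 [-0.9742946   1.96161074 -0.85949761] 0.20075669415145198 [ 0.56698862  0.41685804 -0.00139286]
[599.86574477 201.33667525  47.56434964]
```

apply_moves(
  targets=[
    [[-1, 0, 0.1, 0.05, 0.4, 0, 0], [-1, 0, 0.19, 0.07, 0.6, 0, 0], [-1, 0, 0.19, 0.07, 0.6, 0, 0], [-1, 0, 0.19, 0.07, 0.6, 0, 0], [-1, 0, 0.19, 0.07, 0.6, 0, 0], [-1, 0, 0.19, 0.07, 0.6, 0, 0], [-1, 0, 0.19, 0.07, 0.6, 0, 0], [-1, 0, 0.19, 0.07, 0.6, 0, 0]],
  ],
)

```text
clock: 11.95
eef_pos: [607.7, 164.6, 220.8]
tcp_rot: [-2.927, -0.001, 0.1]
contact_force: [-0.7, 0.1, 5.9]
opening: 0.195
```

```bash
cat > dial.py <<'E'
from h import *
import sys
s,p,R=pose(); gx=-R.apply([1,0,0]); gz=-R.apply([0,0,1]); gy=np.cross(gz,gx); O=p+4*gx-165.3*gz
print(s["clock"],"O",O.round(1),"C",(O-12*gz).round(1),"tilt",np.arccos(gz[2]),"F",s["contact_force"].round(1),s["opening"].round(3))
ws=[]
for i in range(6):
    f,im=grab("side"); q=[(-80,0),(80,0),(80,165),(-80,165)]; P=O+gx*float(sys.argv[2])
    src=proj(f,[P+a*gy+b*gz for a,b in q]).astype(np.float32); dst=np.float32([((a+80)*3.5,(165-b)*3.5) for a,b in q])
    ws.append(cv2.warpPerspective(im,cv2.getPerspectiveTransform(src,dst),(560,578),flags=cv2.INTER_CUBIC).astype(float))
w=np.mean(ws,0); np.save("w.npy",w); cv2.imwrite("pics/"+sys.argv[1],cv2.convertScaleAbs(w,alpha=1.5))
E
python3 dial.py dial2.png 7
```

```text
Traceback (most recent call last):
  File "dial.py", line 4, in <module>
    print(s["clock"],"O",O.round(1),"C",(O-12*gz).round(1),"tilt",np.arccos(gz[2]),"F",s["contact_force"].round(1),s["opening"].round(3))
                                                                                                                   ^^^^^^^^^^^^^^^^^^
AttributeError: 'float' object has no attribute 'round'
```

```bash
sed -i 's/s\["opening"\].round(3)/round(s["opening"],3)/' dial.py; python3 dial.py dial2.png 7
```

```text
11.95 O [600.4 199.2  59.3] C [600.2 201.8  47.5] tilt 0.2141879690646648 F [-0.7  0.1  5.9] 0.195
```

View pics/dial2.png

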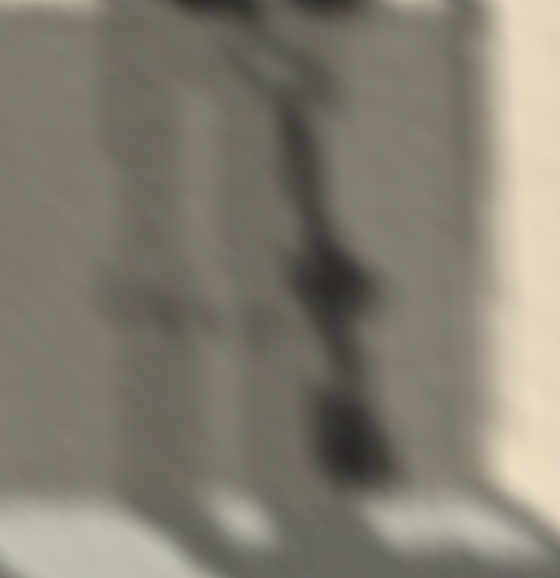

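Pointer (line (290,105)→(350,370)) and tab (about (355,440)) now nearly coincide. This view is oblique, though, so depth parallax matters. I'll pin the tab angle down better from the head-on picture.

Run:
```python
import cv2,numpy as np
w=cv2.imread("pics/dial1.png").astype(float).mean(2)
def dark(r0,r1,c0,c1):
    z=w[r0:r1,c0:c1]; bg=np.percentile(z,75); d=np.clip(bg-z-12,0,None); return d
d=dark(110,240,250,315); xs=np.arange(250,315); print("shaft x",(d@xs).sum()/d.sum())
d=dark(320,385,255,310); xs=np.arange(255,310); print("lower x",(d@xs).sum()/d.sum())
d=dark(372,500,318,420); xs=np.arange(318,420); ys=np.arange(372,500)
cx=(d@xs).sum()/d.sum(); cy=(d.sum(1)@ys)/d.sum(); print("tab centroid",cx,cy)
for i in range(0,128,8):
    k=d[i:i+8].sum(0); 
    if k.sum()>300: print(372+i,k.sum().round(),(k@xs/k.sum()).round(1),"half-width",np.sqrt((k*(xs-k@xs/k.sum())**2).sum()/k.sum()).round(1))
d=dark(235,335,230,340);xs=np.arange(230,340);ys=np.arange(235,335);print("hub",(d@xs).sum()/d.sum(),(d.sum(1)@ys)/d.sum())
for sh in(0,5,9,13): print(sh,np.arctan((cx-281)/(cy+sh-66.5)))
```

```text
shaft x 281.10612525164254
lower x 282.06331140820095
tab centroid 365.47401123786693 445.57721492850624
388 824.0 359.0 half-width 3.8
396 3657.0 357.8 half-width 6.4
404 8873.0 358.4 half-width 9.6
412 13848.0 360.3 half-width 12.1
420 16357.0 361.9 half-width 13.8
428 18394.0 363.6 half-width 14.5
436 19952.0 365.6 half-width 15.0
444 19577.0 366.7 half-width 14.9
452 17949.0 367.6 half-width 14.9
460 17910.0 368.9 half-width 14.9
468 17635.0 370.2 half-width 14.6
476 12925.0 368.8 half-width 13.8
484 5640.0 366.6 half-width 11.1
492 806.0 368.9 half-width 6.1
hub 281.27011216123884 285.9467145154862
0 0.2192586922028651
5 0.21649324452574123
9 0.21432984749940465
13 0.2122086151549555
```

Run:
```python
from h import *
fr=[grab("side")[1].astype(float) for _ in range(20)]; f,_=grab("top","top_end.png",None,1.5)
print("drift first/last halves in dial",np.abs(np.mean(fr[:10],0)-np.mean(fr[10:],0))[180:240,170:230].max())
s,p,R=pose(); gx=-R.apply([1,0,0]); gz=-R.apply([0,0,1]); gy=np.cross(gz,gx); O=p+4*gx-165.3*gz
print(s["clock"],"O",O.round(1),"tilt",np.arccos(gz[2]),"F",s["contact_force"].round(1))
s=dict(np.load("side.npz")); m=np.mean(fr,0); x0,y0,k=180,185,12
# expected hub / tab positions (raw px) for pointer angle = tilt
def at(r_,a,x): return proj(s,[O+x*gx+r_*np.sin(a)*gy+(146-r_*np.cos(a))*gz])[0].round(2)
t=np.arccos(gz[2]); print("hub exp",at(62.7,t,7),"ptr tip",at(98,t,7))
for a in(.19,.215,.24): print("tab centroid exp",a,at(112,a,3.5),at(112,a,2))
a=cv2.resize(m[y0:y0+50,x0:x0+50].astype(np.uint8),None,fx=k,fy=k,interpolation=cv2.INTER_CUBIC); cv2.imwrite("pics/end.png",cv2.convertScaleAbs(a,alpha=1.7))
```

```text
drift first/last halves in dial 4.599999999999998
13.3 O [600.5 199.2  59.3] tilt 0.21417016037311823 F [-2.6 -0.1  5.7]
hub exp [200.44 211.49] ptr tip [201.48 219.48]
tab centroid exp 0.19 [200.57 222.76] [200.18 222.64]
tab centroid exp 0.215 [201.   222.25] [200.61 222.12]
tab centroid exp 0.24 [201.43 221.72] [201.04 221.6 ]
```

View pics/end.png

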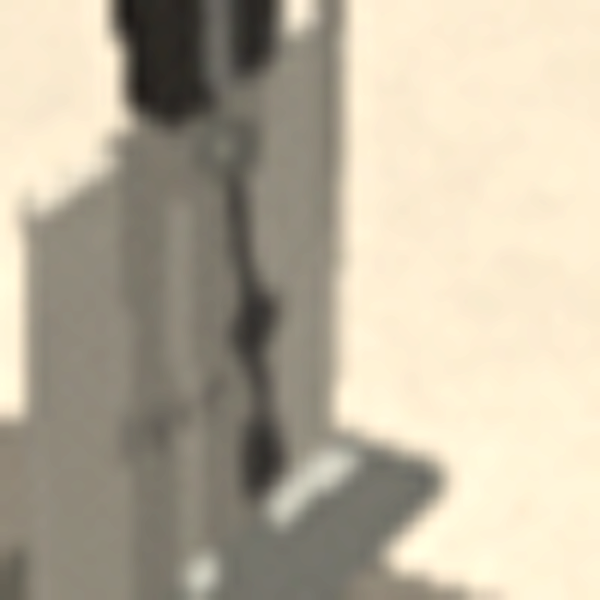

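View pics/top_end.png

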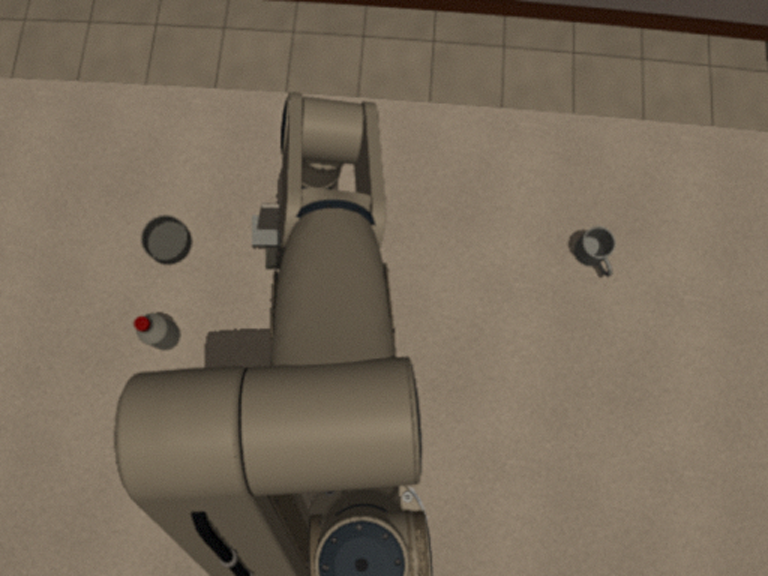

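The pointer (hub at (253,320) in the crop) runs straight into the tab's point at about (262,430), and the picture is still over 1 s. In the top view the sieve, bottle and mug sit at the same pixels as at the start. Handing in.

```bash
python3 -c "
from rig import r
print(r.sense()['clock'],r.sense()['contact_force']); print(r.sign_off())"
```

```text
13.3 [-2.64800134 -0.11241007  5.72952216]
the job is handed in; nothing more can be done
None
```

I picked the gauge up by its grip and turned its dial towards the side camera. I set the middle of its foot on the ridge, about half-way along and square to it. Then I rocked it sideways and handed in at 13.3 s, still holding it there.

**Final checks:**
- **Angle:** the gauge is rolled 0.214 rad; I measured the tab at about 0.215 ± 0.01 rad in the head-on view. The pointer ran into the tab's point in the last side picture and held still for about 1 s.
- **Contact:** the foot pressed on the ridge with about 11 N, within roughly 2 mm of the middle by the arm's pose.
- **Bystanders:** the bottle, sieve and mug showed no movement in the last top picture.

**Weaker points:** the side camera sees the dial obliquely in the final pose. There, pointer and tab agree with what I expected only to about 0.5 pixel, or roughly 0.02 rad, so the angle rests mainly on the earlier head-on measurement and the arm's pose. A rough eyeball of the pointer in the second dial picture gave 0.25 rad against the arm's 0.214; I put that down to blur and the oblique view. The arm hid most of the final placing from the top camera, so squareness and position on the ridge come from the earlier block measurement and the arm's pose.

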